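# Make up two jeweller's job kits

### The job

Make up two job kits from the stock on the bench: the stone-setting kit (bur block, eye loupe and wax tin) goes in the three-pocket tray, and the ring-sizing kit (stepped ring mandrel and wire reel) in the two-pocket tray. Stand each thing upright on the floor of a pocket of its own - which pocket of the right tray does not matter. Leave the doming block and the amber bottle where they stand.

Things in the scene. Friction and masses are not known exactly. Their poses are not given: they have to be found in the camera images.
- tray_three: Shallow wooden kit tray with a row of three pockets, 80 mm wide and 230 mm long; pocket centres at its y = -75, 0, +75 mm. Pockets 70 x 70 mm inside, floor 4 mm and wall tops 14 mm above the bench, walls 5 mm thick. Fixed to the bench. Origin: centre of its underside; y axis along the row of pockets (within 0.35 rad of world y), x across, z up.
- tray_two: Shallow wooden kit tray with a row of two pockets, 80 mm wide and 155 mm long; pocket centres at its y = -37.5, +37.5 mm. Pockets 70 x 70 mm inside, floor 4 mm and wall tops 14 mm above the bench, walls 5 mm thick. Fixed to the bench. Origin: centre of its underside; y axis along the row of pockets (within 0.35 rad of world y), x across, z up.
- bur_block: Round pale wooden block, 50 mm across and 32 mm high, with a cluster of thin metal burs standing in its top, up to 63 mm above its underside and within 19 mm of its axis. Loose, about 90 g; grip the wooden sides. Origin: centre of its underside; z up.
- eye_loupe: Black plastic eye loupe standing on its wide end: foot 44 mm across and 8 mm high, body above it 34 mm across, glass lens on top, 40 mm high in all. Loose, about 40 g. Origin: centre of its underside; z up.
- wax_tin: Plain round aluminium tin with a flat lid, 46 mm across, 40 mm high. Loose, about 80 g. Origin: centre of its underside; z up.
- ring_mandrel: Short stepped steel ring mandrel standing on its wide end, 60 mm high: 40 mm across up to 12 mm, 33 mm up to 28 mm, 26 mm up to 46 mm, 20 mm at the top. Loose, about 250 g. Origin: centre of its underside; z up.
- wire_reel: Reel of copper wire standing on end, with round grey plastic flanges 46 mm across at top and bottom and wound almost full, 40 mm high; to the fingers a 46 mm cylinder all the way up. Loose, about 120 g. Origin: centre of its underside; z up.
- doming_block: Bystander: steel doming block, a 44 mm cube with round hollows in its faces. Loose, 600 g; not part of any kit. Origin: centre of its underside; z up.
- amber_bottle: Bystander: closed amber glass bottle with a black cap, 38 mm across, 75 mm high. Loose, about 120 g; not part of any kit. Origin: centre of its underside; z up.

How it is judged:
At the end, for the whole second after the job is handed in: Bur block, loupe and tin in pockets of the three-pocket tray, mandrel and reel in the two-pocket tray, one per pocket: underside within 4 mm of the floor, upright within 0.12 rad, at rest (under 0.02 m/s). Doming block and bottle upright (0.15 rad), within 25 mm of their start (x of bur_block in the frame of tray_three between -0.03 and 0.03 m and y of bur_block in the frame of tray_three between -0.115 and 0.115 m and z of bur_block in the frame of tray_three between 0 and 0.008 m and angle between each of bur_block, eye_loupe, wax_tin, ring_mandrel, wire_reel's own z axis and vertical below 0.12 rad and linear speed of each of bur_block, eye_loupe, wax_tin, ring_mandrel, wire_reel below 0.02 m/s and x of eye_loupe in the frame of tray_three between -0.03 and 0.03 m and y of eye_loupe in the frame of tray_three between -0.115 and 0.115 m and z of eye_loupe in the frame of tray_three between 0 and 0.008 m and x of wax_tin in the frame of tray_three between -0.03 and 0.03 m and y of wax_tin in the frame of tray_three between -0.115 and 0.115 m and z of wax_tin in the frame of tray_three between 0 and 0.008 m and x of ring_mandrel in the frame of tray_two between -0.03 and 0.03 m and y of ring_mandrel in the frame of tray_two between -0.0775 and 0.0775 m and z of ring_mandrel in the frame of tray_two between 0 and 0.008 m and x of wire_reel in the frame of tray_two between -0.03 and 0.03 m and y of wire_reel in the frame of tray_two between -0.0775 and 0.0775 m and z of wire_reel in the frame of tray_two between 0 and 0.008 m and distance of each of doming_block, amber_bottle from where it was at the start of the episode below 0.025 m and angle between each of doming_block, amber_bottle's own z axis and vertical below 0.15 rad); the robot touches nothing.
It fails at once if the doming block is pushed away or knocked over (distance of doming_block from where it was at the start of the episode above 0.025 m or angle between doming_block's own z axis and vertical above 0.3 rad).
It fails at once if the amber bottle is pushed away or knocked over (distance of amber_bottle from where it was at the start of the episode above 0.025 m or angle between amber_bottle's own z axis and vertical above 0.3 rad).
It also fails if it takes over 125 s, if anything falls off the work surface, if the arm or the gripper's body presses on something with over 40 N, if the wrist force passes 120 N, or if a joint passes its speed limit or range.

### The arm

A 6-joint arm with a two-finger parallel gripper is mounted at the origin on the work surface. World frame = base frame: x ahead of the robot, y to its left, z up, the work surface at z = 0. Lengths are in m, angles in rad, forces in N, time in s.
With the tool pointing down it reaches from about 0.25 to 0.725 m from the base axis. Payload 4 kg.
Tool frame: the origin (TCP) lies at the very end of the fingers, on their centre line; the grasp point (between the pads) lies 19 mm behind it; z points along the fingers, y is the line along which they close (so a half turn about z gives the same grasp; the last joint's range is limited). The gripper opens to 85 mm and grips with 20 to 120 N. Pads are 22 mm wide; open, the fingers measure 114 mm over their backs; the gripper's body (76 mm by 85 mm) begins 54 mm behind the grasp point. The pads swing forward as they close: fully open they stand 13 mm farther back than shut.
Start: joints at [-1.154, 0.241, 0.005, 1.335, 0, 1.571], TCP at [0.202, -0.457, 0.209] pointing down, gripper open.
Joint ranges: [-2.72, 2.72], [-1.05, 1.87], [-1.09, 1.28], [-1.99, 2.15], [-1.42, 1.44], [-3.14, 3.14]. Speed limits (rad/s): [2.79, 2.79, 3.14, 3.14, 3.14, 3.14].

### API

Orientations are given as a unit quaternion [x, y, z, w].
In Python, from workcell import telemetry, vision, workorder gives the robot as it stands.
- The arm moves only by the shell command python3 -m inch 'ROWS'. ROWS is JSON, a list of rows, each a list of 3 entries, a list of its own where there are three numbers: the turn, a rotation vector about the tool's x, y, z scaled (see below), then the shift along the tool's x, y, z scaled (see below), then the closure, from -1 (fully open) to 1 (shut). A call has 1 to 10 rows; each row shifts and turns the commanded pose from where the row before left it, along the tool's axes as they then stand; what a row does not reach is not made up. The controller multiplies each number of a shift by 0.3 m and each number of a turn by 360 degrees. A row lasts 1/12 s, in which the tool goes at most 41.7 mm and 7.16 degrees, less where a joint would pass 70% of its speed; a pose out of reach is approached as far as the arm can. A call with a number of a shift or a turn outside -1 to 1 is refused whole. A call with a gripper value outside its range is refused whole. The fingers move at their own pace and stop on an object; the grip force is fixed at half the most. Time passes only in rows, so rows that do not move let the fingers close. It gives the time, the measured TCP pose, the force, the opening and the grip force at its end, in the units of the state.
- telemetry.get_obs(): the state, without advancing time (a new reading comes with each control period).
- vision.camera(name): name is "scene" or "top" or "wrist"; returns a dict with "img" (480x640x3 uint8, red, green, blue), "fov_y" (degrees; the focal length in pixels is half the picture's height over the tangent of half this angle, whatever the lens; pixels are square), "cx", "cy" (the principal point, pixels), "pose" (4x4, takes a point from camera to world coordinates). Camera axes: x right, y up, looking along -z (the intrinsics and any distortion apply to the point x, -y, -z); pixel columns grow to the right and rows downward; lengths in m; the calibration is good to about 2 mm. A picture is of the moment at which its call begins. There is no depth.
- workorder.job_done(): hands the job in; it is judged then, once.
The state is a dict: "clock": time; "joint_pos": joint angles; "joint_vel": joint speeds; "tau": joint torques, N m; "eef_pos": TCP position; "tool_rot": TCP orientation; "ft_force": force on the tool from outside, world axes, zero at the start; "ft_torque": the same for the moment, N m; "grip_width": finger opening in m; "grasp_force": force on a finger pad.
Only numpy, scipy, OpenCV 4.12 (cv2) and the standard library are available. Lean on these libraries where they do the work, as an engineer would, in place of code of your own. Each camera call takes 0.05 s, during which the arm holds its last target. There are 200 camera calls.

## Working session

There is one attempt and no reset: what is moved stays moved. The work goes in short steps, Python scripts to look and compute and a shell command to move; the robot and the scene stay as the last step left them, time stands still between calls to the robot, and variables do not carry over. Pictures are saved under pics/ and viewed, at most 14 in all, crops included, and the job is handed in when it is done.

```bash
ls; mkdir -p pics; python3 - <<'E'
from workcell import telemetry, vision
import cv2
print(telemetry.get_obs())
for n in ("top","scene"):
    c=vision.camera(n); print(n,c["fov_y"],c["cx"],c["cy"],c["pose"],[k for k in c])
    cv2.imwrite(f"pics/{n}0.png",c["img"][:,:,::-1])
E
```

```text
pics
{'clock': 0.0, 'joint_pos': array([-1.15399620e+00,  2.41402219e-01,  3.71881146e-03,  1.33517768e+00,
       -2.96480229e-05,  1.57081185e+00]), 'joint_vel': array([-0.00116313,  0.00028736,  0.00088919, -0.00036482,  0.00114688,
       -0.00026476]), 'tau': array([ 5.96750633e-04, -3.72319543e+01,  2.52407008e+01,  1.68404868e-02,
        9.17958369e-05, -9.55798555e-06]), 'eef_pos': array([ 0.20213777, -0.45658473,  0.20851629]), 'tool_rot': array([ 9.78364266e-01,  2.06887159e-01, -2.28105058e-04, -1.00697324e-03]), 'ft_force': array([0.11601312, 0.22291439, 0.36736638]), 'ft_torque': array([-0.01416867, -0.00472766,  0.01310661]), 'grasp_force': 0.0, 'grip_width': 0.08530325057864212}
top 52.74007439072868 318.802533102967 239.6700597668621 [[-1.32824594e-02  9.73088438e-01 -2.30048838e-01  2.92995225e-01]
 [-9.99911340e-01 -1.27091655e-02  3.97367715e-03  2.22887464e-03]
 [ 9.43010543e-04  2.30081222e-01  9.73170973e-01  1.07853367e+00]
 [ 0.00000000e+00  0.00000000e+00  0.00000000e+00  1.00000000e+00]] ['img', 'fov_y', 'cx', 'cy', 'pose']
scene 56.66930689562259 314.45767735586804 240.6287271299817 [[ 0.14236339 -0.59655968  0.78984126  1.18570047]
 [ 0.98957626  0.10328683 -0.10035266 -0.09985116]
 [-0.02171385  0.7958947   0.60504556  0.52976282]
 [ 0.          0.          0.          1.        ]] ['img', 'fov_y', 'cx', 'cy', 'pose']
```

View pics/top0.png

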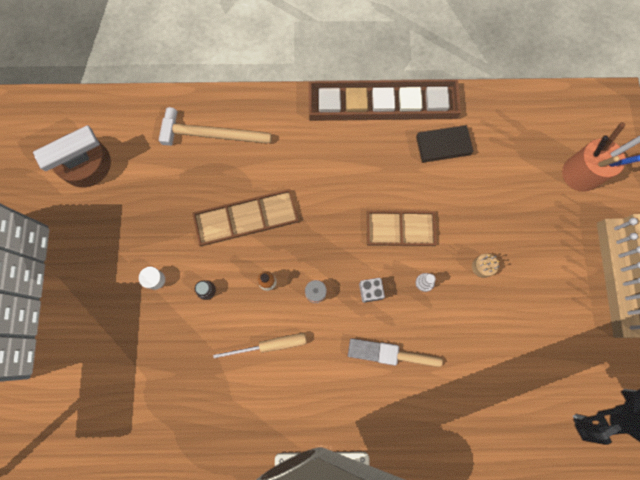

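View pics/scene0.png

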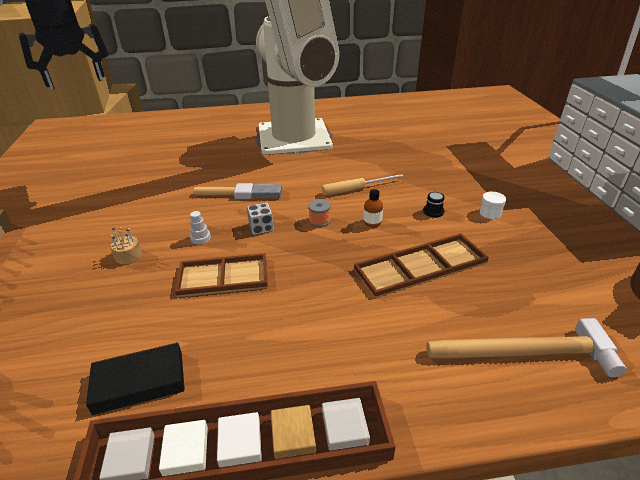

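The top view shows the row of stock: tin (152,277), loupe (204,290), bottle (266,280), reel (316,291), doming block (372,289), mandrel (427,281) and bur block (487,264). The trays are at (247,218) and (402,228). I'll enlarge both views for measuring.

```bash
cat > h.py <<'E'
import numpy as np, cv2
from workcell import telemetry, vision
from scipy.spatial.transform import Rotation as R
def cam(n):
    c=vision.camera(n); c["f"]=240/np.tan(np.radians(c["fov_y"]/2)); return c
def px2w(c,uv,z):
    d=np.array([(uv[0]-c["cx"])/c["f"],-(uv[1]-c["cy"])/c["f"],-1.]); P=np.array(c["pose"])
    d=P[:3,:3]@d; o=P[:3,3]; return (o+d*(z-o[2])/d[2])
def w2px(c,p):
    P=np.array(c["pose"]); q=P[:3,:3].T@(np.array(p)-P[:3,3])
    return np.array([c["cx"]+c["f"]*q[0]/-q[2], c["cy"]-c["f"]*q[1]/-q[2]])
E
python3 - <<'E'
import cv2,numpy as np
t=cv2.imread("pics/top0.png")[180:310,125:525]; s=cv2.imread("pics/scene0.png")[160:310,90:510]
a=cv2.resize(t,(800,260),interpolation=cv2.INTER_CUBIC); b=cv2.resize(s,(800,286),interpolation=cv2.INTER_CUBIC)
cv2.imwrite("pics/crop1.png",np.vstack([a,b]))
E
```

```text
(no output)
```

View pics/crop1.png

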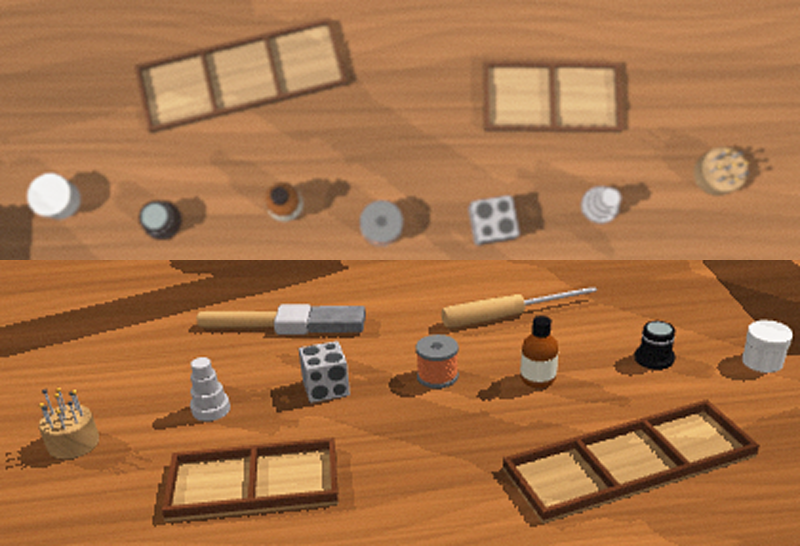

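```bash
python3 - <<'E'
from h import *
c=cam("top"); s=cam("scene")
T=lambda x,y:(125+x/2,180+y/2); S=lambda x,y:(90+x/1.905,160+(y-260)/1.907)
for n,t,sc,z in [("tin",(50,194),(769,331),.04),("loupe",(153,216),(658,328),.04),("bottle",(280,193),(543,321),.075),("reel",(381,221),(437,346),.04),("dome",(494,218),(324,353),.044),("mandrel",(608,197),(201,362),.06),("bur",(724,170),(68,415),.032)]:
    print(n,px2w(c,T(*t),z).round(4),px2w(s,S(*sc),z).round(4))
for n,cs,ss in [("three",[(137,67),(333,21),(354,80),(151,130)],[(503,463),(708,402),(758,446),(545,521)]),("two",[(485,63),(626,64),(626,130),(485,129)],[(172,453),(335,439),(338,500),(163,508)])]:
    for cc,f,q in((c,T,cs),(s,S,ss)):
        p=np.array([px2w(cc,f(*k),.014) for k in q]); print(n,p.mean(0).round(4),[round(float(np.linalg.norm(p[i]-p[i-1])),3) for i in range(4)],p[:,:2].round(3).tolist())
E
```

```text
tin [0.4603 0.3644 0.04  ] [0.4635 0.365  0.04  ]
loupe [0.4349 0.2519 0.04  ] [0.4366 0.2507 0.04  ]
bottle [0.4525 0.1117 0.075 ] [0.4563 0.1152 0.075 ]
reel [0.4263 0.0066 0.04  ] [0.43   0.0083 0.04  ]
dome [ 0.4274 -0.1146  0.044 ] [ 0.4287 -0.1116  0.044 ]
mandrel [ 0.446  -0.2346  0.06  ] [ 0.4485 -0.2345  0.06  ]
bur [ 0.4784 -0.3704  0.032 ] [ 0.4775 -0.3662  0.032 ]
three [0.5998 0.1609 0.014 ] [0.077, 0.23, 0.075, 0.236] [[0.61, 0.284], [0.662, 0.06], [0.591, 0.036], [0.536, 0.265]]
three [0.6091 0.1655 0.014 ] [0.083, 0.231, 0.076, 0.232] [[0.599, 0.044], [0.541, 0.268], [0.615, 0.286], [0.68, 0.063]]
two [ 0.5691 -0.1932  0.014 ] [0.078, 0.162, 0.078, 0.159] [[0.61, -0.115], [0.606, -0.276], [0.529, -0.271], [0.532, -0.112]]
two [ 0.5755 -0.1873  0.014 ] [0.077, 0.156, 0.087, 0.155] [[0.532, -0.264], [0.537, -0.109], [0.624, -0.111], [0.609, -0.265]]
```

Top and scene positions agree to within 4 mm, and the sizes check out: tray_three measures about 230 × 77 mm at a yaw of about 0.235 rad, tray_two about 157 × 78 mm. I'll turn the tool so its y lies along world x (tool x = world +y, tool z = down), then go over the bur block.

```bash
python3 -m inch '[[[0,0,-0.0184],[0,0,0],-1],[[0,0,-0.0184],[0,0,0],-1],[[0,0,-0.0184],[0,0,0],-1],[[0,0,-0.0184],[0,0,0],-1],[[0,0,-0.0184],[0,0,0],-1],[[0,0,-0.0184],[0,0,0],-1],[[0,0,-0.0184],[0,0,0],-1],[[0,0,-0.0184],[0,0,0],-1],[[0,0,-0.0184],[0,0,0],-1],[[0,0,-0.0184],[0,0,0],-1]]'
python3 -m inch '[[[0,0,0],[0.03,0.1,0],-1],[[0,0,0],[0.03,0.1,0],-1],[[0,0,0],[0.03,0.1,0],-1],[[0,0,0],[0.03,0.1,0],-1],[[0,0,0],[0.03,0.1,0],-1],[[0,0,0],[0.03,0.1,0],-1],[[0,0,0],[0.03,0.1,0],-1],[[0,0,0],[0.03,0.1,0],-1],[[0,0,0],[0.03,0.1,0],-1],[[0,0,0],[0,0,0],-1]]'
python3 - <<'E'
from h import *
o=telemetry.get_obs(); print(o["eef_pos"],R.from_quat(o["tool_rot"]).as_matrix().round(3).tolist())
c=cam("wrist"); print(c["pose"].round(3),c["fov_y"],c["cx"],c["cy"]); cv2.imwrite("pics/w1.png",c["img"][:,:,::-1])
# pocket floors refined from the top camera
t=cam("top"); im=t["img"]; hsv=cv2.cvtColor(im,cv2.COLOR_RGB2HSV)
roi=np.zeros(im.shape[:2],np.uint8); roi[190:248,190:445]=1
for y,x in((218,247),(228,402),(200,300),(260,300)): print(hsv[y,x])
m=((hsv[...,2]>190)&(hsv[...,1]<150)).astype(np.uint8)*roi
n,l,st,ce=cv2.connectedComponentsWithStats(m)
for i in range(1,n):
    if st[i,4]>300: print(st[i],ce[i].round(1),px2w(t,ce[i],.004).round(4))
E
```

```text
clock: 1.03
eef_pos: [0.2023, -0.457, 0.2091]
tool_rot: [0.704, 0.71, 0.0, -0.0]
ft_force: [0.6, 0.0, -0.4]
grip_width: 0.0854
grasp_force: 0.0
clock: 1.87
eef_pos: [0.4772, -0.3733, 0.2082]
tool_rot: [0.704, 0.71, 0.001, 0.0]
ft_force: [-0.6, 0.3, 0.0]
grip_width: 0.0856
grasp_force: 0.0
[ 0.47715011 -0.37327385  0.20817938] [[-0.008, 1.0, 0.002], [1.0, 0.008, 0.001], [0.001, 0.002, -1.0]]
[[ 1.    -0.008 -0.005  0.476]
 [ 0.009  0.951  0.309 -0.293]
 [ 0.002 -0.309  0.951  0.373]
 [ 0.     0.     0.     1.   ]] 70.58659911168418 320.31060999371886 235.56867957641253
[ 17 101 224]
[ 12 120 140]
[ 13 142 182]
[ 14 139 169]
[383 190  62  13 345] [420.9 195.1] [ 0.6506 -0.2417  0.004 ]
[263 194  32  31 712] [278.3 208.9] [0.6214 0.0907 0.004 ]
[232 201  31  32 709] [246.6 216.6] [0.6039 0.1635 0.004 ]
[200 209  30  32 703] [214.6 224.5] [0.5859 0.2366 0.004 ]
[372 214  27  28 725] [385.4 227.6] [ 0.5735 -0.1553  0.004 ]
[404 214  28  29 736] [417.7 227.8] [ 0.5721 -0.2295  0.004 ]
[216 237 100   9 428] [267.1 241.6] [0.544  0.1158 0.004 ]
```

View pics/w1.png

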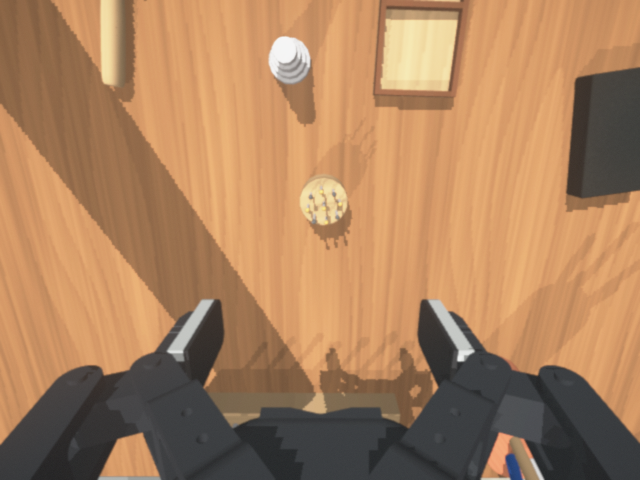

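The wrist view shows the bur block at (324,202), the mandrel top at (287,47) and tray_two at top right; the fingers frame the lower half.

```bash
python3 - <<'E'
from h import *
c=cam("wrist")
print(px2w(c,(324,203),.032),w2px(c,(.478,-.368,.032)),px2w(c,(287,47),.06), w2px(c,telemetry.get_obs()["eef_pos"]))
E
```

```text
[ 0.47652485 -0.37005     0.032     ] [325.45950855 201.04490246] [ 0.4445906 -0.2332415  0.06     ] [318.55790606 284.59388549]
```

```bash
python3 -m inch '[[[0,0,0],[0.013,0,0.1],-1],[[0,0,0],[0,0,0.1],-1],[[0,0,0],[0,0,0.1],-1],[[0,0,0],[0,0,0.1],-1],[[0,0,0],[0,0,0.1],-1],[[0,0,0],[0,0,0.1],-1],[[0,0,0],[0,0,0.035],-1],[[0,0,0],[0,0,0.03],-1],[[0,0,0],[0,0,0],-1]]'
python3 -m inch '[[[0,0,0],[0,0,0],0.6],[[0,0,0],[0,0,0],0.6],[[0,0,0],[0,0,0],0.6],[[0,0,0],[0,0,0],0.6],[[0,0,0],[0,0,0],0.6],[[0,0,0],[0,0,0],0.6],[[0,0,0],[0,0,0],0.6],[[0,0,0],[0,0,0],0.6],[[0,0,0],[0,0,0],0.6],[[0,0,0],[0,0,0],0.6]]'
```

```text
clock: 2.77
eef_pos: [0.4708, -0.3717, 0.0088]
tool_rot: [0.707, 0.707, -0.0, -0.001]
ft_force: [-0.6, -0.2, 0.7]
grip_width: 0.0856
grasp_force: 0.0
clock: 3.6
eef_pos: [0.474, -0.3728, 0.012]
tool_rot: [0.706, 0.708, 0.0, 0.002]
ft_force: [1.4, 1.0, 6.1]
grip_width: 0.0344
grasp_force: 59.8
```

```bash
python3 - <<'E'
from h import *
a=cam("wrist")["img"]; s=cam("scene")["img"]
b=cv2.resize(s[150:310,60:220],(480,480),interpolation=cv2.INTER_CUBIC)
cv2.imwrite("pics/w2.png",cv2.resize(np.hstack([a,b])[:,:,::-1],(800,343),interpolation=cv2.INTER_AREA))
o=telemetry.get_obs();print(o)
E
```

```text
{'clock': 3.7, 'joint_pos': array([-6.66574552e-01,  5.85484373e-01, -1.02532207e-02,  9.70463858e-01,
        1.09858302e-04,  9.01851193e-01]), 'joint_vel': array([ 0.00043202,  0.00116365, -0.0032567 ,  0.00021925, -0.00040219,
        0.00094066]), 'tau': array([-3.28944242e-01, -4.56711888e+01,  1.93172497e+01,  1.92335509e-01,
       -1.29915364e-01, -5.82062145e-03]), 'eef_pos': array([ 0.47396616, -0.37282073,  0.01204242]), 'tool_rot': array([7.06266203e-01, 7.07942631e-01, 3.24192923e-04, 2.27511035e-03]), 'ft_force': array([ 1.24479505, -0.16713676,  6.21714728]), 'ft_torque': array([-0.00735682, -0.12313693, -0.00896991]), 'grasp_force': 59.838584661483765, 'grip_width': 0.034230511557785594}
```

View pics/w2.png

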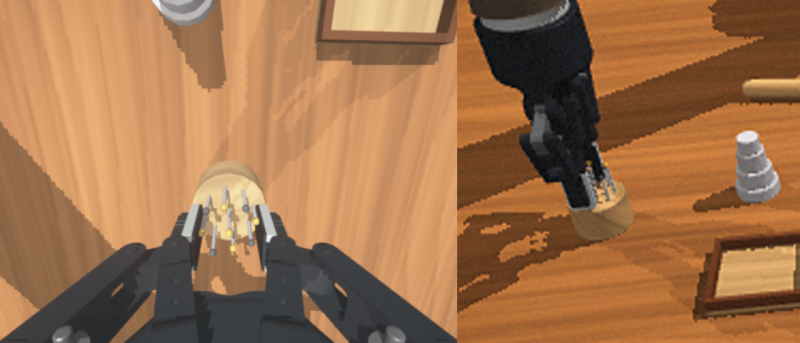

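```bash
python3 - <<'E'
from h import *
c=cam("wrist"); s=cam("scene"); t=cam("top")
# predicted outlines for block centred at candidate y, compare on image
im=c["img"].copy(); si=s["img"].copy()
a=np.linspace(0,2*np.pi,40)
for y,col in((-.370,(255,0,0)),(-.345,(0,0,255))):
    for z in(0,.032):
        for C,I in((c,im),(s,si)):
            pts=np.array([w2px(C,(.475+.025*np.cos(k),y+.025*np.sin(k),z)) for k in a]).round().astype(np.int32)
            cv2.polylines(I,[pts],True,col,1)
b=cv2.resize(si[170:280,70:200],(567,480),interpolation=cv2.INTER_CUBIC)
cv2.imwrite("pics/w3.png",cv2.resize(np.hstack([im[180:420,180:463],]),(0,0),fx=1.4,fy=1.4)[:,:,::-1])
a=cv2.resize(im[180:420,180:460],(400,343)); b=cv2.resize(b,(400,339))[:,:]
cv2.imwrite("pics/w3.png",np.hstack([a[:339],b])[:,:,::-1])
E
```

```text
(no output)
```

View pics/w3.png

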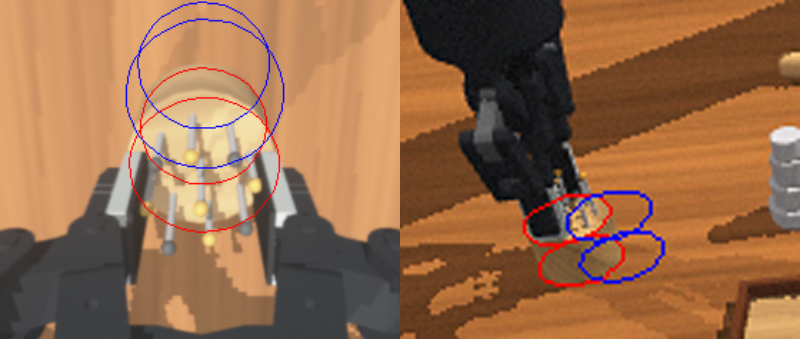

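The block has not moved. The fingertips are standing on its wood and pinching the burs, so the real tips sit about 20 mm higher than I assumed. I'll open, rise, and measure the fingertips directly.

```bash
python3 -m inch '[[[0,0,0],[0,0,0],-1],[[0,0,0],[0,0,0],-1],[[0,0,0],[0,0,0],-1],[[0,0,0],[0,0,0],-1],[[0,0,0],[0,0,0],-1],[[0,0,0],[0,0,0],-1],[[0,0,0],[0,0,0],-1],[[0,0,0],[0,0,-0.1],-1],[[0,0,0],[0,0,-0.1],-1],[[0,0,0],[0,0,-0.1],-1]]'
python3 - <<'E'
from h import *
o=telemetry.get_obs();p=o["eef_pos"];print(p,o["grip_width"])
s=cam("scene"); c=cam("wrist"); 
si=s["img"].copy(); im=c["img"].copy()
for dz in(0,.013,.03):
    for sx in(-1,1):
      for C,I in((s,si),(c,im)):
        q=w2px(C,p+[sx*.0425,0,dz]); cv2.circle(I,tuple(int(k) for k in q.round()),1,(255,0,0) if dz==0 else (0,255,0) if dz<.02 else (0,0,255),-1)
x,y=[int(k) for k in w2px(s,p)]
b=cv2.resize(si[max(0,y-80):y+80,max(0,x-80):x+53],(400,480),interpolation=cv2.INTER_CUBIC)
a=cv2.resize(im[120:480,170:470],(400,480))
cv2.imwrite("pics/w4.png",np.hstack([a,b])[:,:,::-1])
E
```

```text
clock: 4.68
eef_pos: [0.4716, -0.3712, 0.1001]
tool_rot: [0.706, 0.708, -0.0, -0.001]
ft_force: [0.1, -0.1, 0.8]
grip_width: 0.0854
grasp_force: 0.0
[ 0.47156399 -0.37120319  0.10010973] 0.08536637257781544
```

View pics/w4.png

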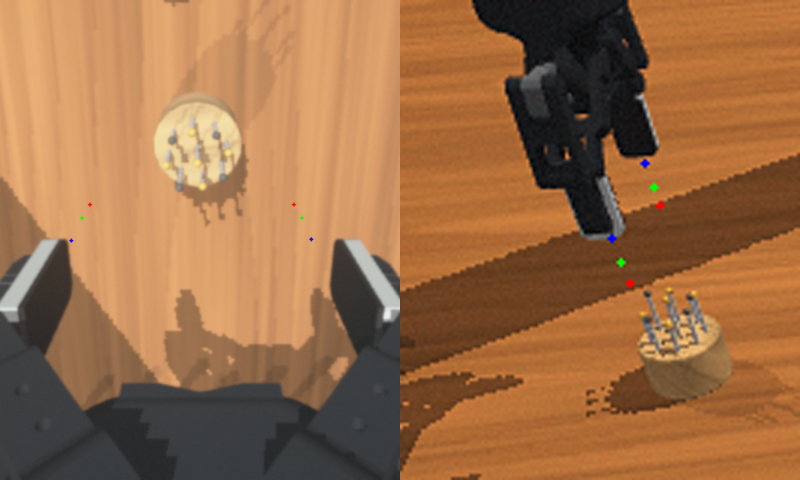

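Both views put the open tips about 32 mm above the reported TCP, not 13 mm. That leaves the tips at TCP z + 32 mm open, + 22 mm at 50 mm opening and + 20 mm at 34 mm, so I'll command z lower. I'll re-measure the block, which is at about (318,229) in the wrist view.

```bash
python3 - <<'E'
from h import *
c=cam("wrist"); print(px2w(c,(318.5,229),.032), telemetry.get_obs()["eef_pos"])
E
```

```text
[ 0.47483394 -0.36695122  0.032     ] [ 0.47431643 -0.37337883  0.10334197]
```

```bash
python3 -m inch '[[[0,0,0],[0.022,0,0.1],-1],[[0,0,0],[0,0,0.1],-1],[[0,0,0],[0,0,0.09],-1],[[0,0,0],[0,0,0.05],-1],[[0,0,0],[0,0,0.04],-1],[[0,0,0],[0,0,0],-1],[[0,0,0],[0,0,0],-1],[[0,0,0],[0,0,0],-1]]'
python3 -m inch '[[[0,0,0],[0,0,0],0.6],[[0,0,0],[0,0,0],0.6],[[0,0,0],[0,0,0],0.6],[[0,0,0],[0,0,0],0.6],[[0,0,0],[0,0,0],0.6],[[0,0,0],[0,0,0],0.6],[[0,0,0],[0,0,0],0.6],[[0,0,0],[0,0,0],0.6],[[0,0,0],[0,0,0],0.6],[[0,0,0],[0,0,0],0.6]]'
```

```text
clock: 5.5
eef_pos: [0.4723, -0.3652, -0.0139]
tool_rot: [0.706, 0.708, 0.0, 0.0]
ft_force: [-0.5, -0.1, 0.1]
grip_width: 0.0854
grasp_force: 0.0
clock: 6.33
eef_pos: [0.4732, -0.3659, -0.0126]
tool_rot: [0.706, 0.708, 0.0, 0.001]
ft_force: [0.4, 0.4, 6.5]
grip_width: 0.0482
grasp_force: 62.6
```

```bash
python3 -m inch '[[[0,0,0],[0,0,-0.05],0.6],[[0,0,0],[0,0,-0.1],0.6],[[0,0,0],[0,0,-0.1],0.6],[[0,0,0],[0,0,-0.1],0.6],[[0,0,0],[0,0,-0.1],0.6],[[0,0,0],[0,0,0],0.6],[[0,0,0],[0,0,0],0.6],[[0,0,0],[0,0,0],0.6]]'
python3 - <<'E'
from h import *
o=telemetry.get_obs();p=o["eef_pos"];print(p,o["grip_width"])
s=cam("scene"); c=cam("wrist"); si=s["img"]
x,y=[int(k) for k in w2px(s,p)]
b=cv2.resize(si[max(0,y-80):y+80,max(0,x-67):x+66],(400,480),interpolation=cv2.INTER_CUBIC)
a=cv2.resize(c["img"][120:480,170:470],(400,480))
cv2.imwrite("pics/w5.png",np.hstack([a,b])[:,:,::-1])
E
```

```text
clock: 7.0
eef_pos: [0.4717, -0.3647, 0.1202]
tool_rot: [0.706, 0.708, -0.0, -0.001]
ft_force: [0.2, 0.4, -1.6]
grip_width: 0.0478
grasp_force: 62.0
[ 0.4716761  -0.36470007  0.12018562] 0.04781940274517319
```

View pics/w5.png

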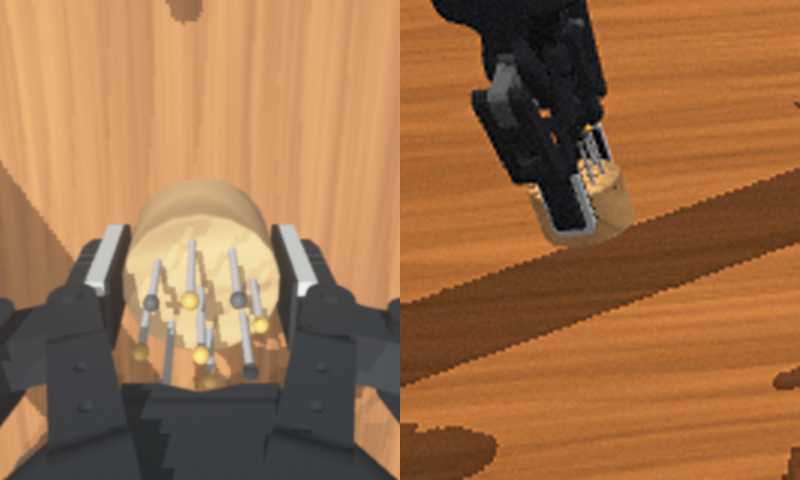

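The block is held squarely, with the tips roughly 8–10 mm above its underside. I'll carry it to the right pocket of tray_three at (0.621, 0.091).

```bash
python3 -m inch '[[[0,0,0],[0.05,0.016,0],0.6],[[0,0,0],[0.1,0.033,0],0.6],[[0,0,0],[0.1,0.033,0],0.6],[[0,0,0],[0.1,0.033,0],0.6],[[0,0,0],[0.1,0.033,0],0.6],[[0,0,0],[0.1,0.033,0],0.6],[[0,0,0],[0.1,0.033,0],0.6],[[0,0,0],[0.1,0.033,0],0.6],[[0,0,0],[0.1,0.033,0],0.6],[[0,0,0],[0.1,0.033,0],0.6]]'
python3 -m inch '[[[0,0,0],[0.1,0.033,0],0.6],[[0,0,0],[0.1,0.033,0],0.6],[[0,0,0],[0.1,0.033,0],0.6],[[0,0,0],[0.1,0.033,0],0.6],[[0,0,0],[0.1,0.033,0],0.6],[[0,0,0],[0.07,0.016,0],0.6],[[0,0,0],[0,0,0],0.6],[[0,0,0],[0,0,0],0.6],[[0,0,0],[0,0,0],0.6],[[0,0,0],[0,0,0],0.6]]'
python3 - <<'E'
from h import *
o=telemetry.get_obs();print(o["eef_pos"],R.from_quat(o["tool_rot"]).as_matrix().round(3).tolist())
E
```

```text
clock: 7.93
eef_pos: [0.5645, -0.0782, 0.119]
tool_rot: [0.706, 0.708, -0.001, -0.001]
ft_force: [0.5, -1.0, -0.8]
grip_width: 0.0484
grasp_force: 62.0
clock: 8.77
eef_pos: [0.6187, 0.0899, 0.12]
tool_rot: [0.707, 0.707, -0.001, -0.0]
ft_force: [-0.9, 0.6, 0.0]
grip_width: 0.0481
grasp_force: 62.0
[0.61867654 0.08993282 0.11999836] [[-0.001, 1.0, -0.002], [1.0, 0.001, -0.001], [-0.001, -0.002, -1.0]]
```

```bash
python3 -m inch '[[[0,0,0],[0.003,0.009,0.08],0.6],[[0,0,0],[0,0,0.1],0.6],[[0,0,0],[0,0,0.1],0.6],[[0,0,0],[0,0,0.08],0.6],[[0,0,0],[0,0,0.035],0.6],[[0,0,0],[0,0,0.022],0.6],[[0,0,0],[0,0,0],0.6],[[0,0,0],[0,0,0],0.6],[[0,0,0],[0,0,0],0.6]]'
```

```text
clock: 9.52
eef_pos: [0.6239, 0.0921, -0.0022]
tool_rot: [0.706, 0.708, 0.001, 0.001]
ft_force: [0.0, 0.5, -0.9]
grip_width: 0.0481
grasp_force: 62.0
```

```bash
python3 -m inch '[[[0,0,0],[0,0,0.01],0.6],[[0,0,0],[0,0,0],0.6],[[0,0,0],[0,0,0],0.6],[[0,0,0],[0,0,0],0.6]]'
python3 -m inch '[[[0,0,0],[0,0,0],0.2],[[0,0,0],[0,0,0],-0.2],[[0,0,0],[0,0,0],-0.5],[[0,0,0],[0,0,0],-0.8],[[0,0,0],[0,0,0],-1],[[0,0,0],[0,0,0],-1],[[0,0,0],[0,0,0],-1],[[0,0,0],[0,0,0],-1]]'
python3 -m inch '[[[0,0,0],[0,0,-0.05],-1],[[0,0,0],[0,0,-0.1],-1],[[0,0,0],[0,0,-0.1],-1],[[0,0,0],[0,0,-0.1],-1],[[0,0,0],[0,0,-0.08],-1],[[0,0,0],[0,0,0],-1],[[0,0,0],[0,0,0],-1],[[0,0,0],[0,0,0],-1]]'
python3 - <<'E'
from h import *
c=cam("wrist"); cv2.imwrite("pics/w6.png",c["img"][:,:,::-1]); print(telemetry.get_obs()["eef_pos"])
E
```

```text
clock: 9.85
eef_pos: [0.6224, 0.0922, -0.0067]
tool_rot: [0.706, 0.708, 0.0, 0.0]
ft_force: [0.5, 0.6, -0.3]
grip_width: 0.048
grasp_force: 62.0
clock: 10.52
eef_pos: [0.6222, 0.0921, -0.0072]
tool_rot: [0.706, 0.708, 0.0, 0.0]
ft_force: [0.4, -0.1, 0.2]
grip_width: 0.0854
grasp_force: 0.0
clock: 11.18
eef_pos: [0.6216, 0.092, 0.1211]
tool_rot: [0.706, 0.708, -0.0, -0.0]
ft_force: [0.2, -0.2, -0.9]
grip_width: 0.0859
grasp_force: 0.0
[0.62105093 0.09192806 0.12028061]
```

View pics/w6.png

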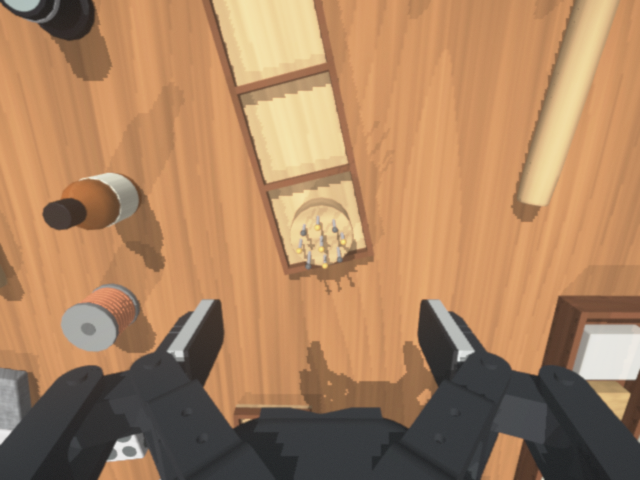

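The bur block stands upright inside its pocket, at about (321,225) in the picture. Next the loupe at (0.436, 0.251), which goes in the middle pocket.

```bash
python3 -m inch '[[[0,0,0],[0.07,-0.088,0],-1],[[0,0,0],[0.076,-0.088,0],-1],[[0,0,0],[0.076,-0.088,0],-1],[[0,0,0],[0.076,-0.088,0],-1],[[0,0,0],[0.076,-0.088,0],-1],[[0,0,0],[0.076,-0.088,0],-1],[[0,0,0],[0.08,-0.088,0],-1],[[0,0,0],[0,0,0],-1],[[0,0,0],[0,0,0],-1],[[0,0,0],[0,0,0],-1]]'
python3 - <<'E'
from h import *
c=cam("wrist"); cv2.imwrite("pics/w7.png",c["img"][:,:,::-1]); print(telemetry.get_obs()["eef_pos"])
print(w2px(c,(.436,.251,.04)),w2px(c,(.462,.3645,.04)))
E
```

```text
clock: 12.07
eef_pos: [0.4366, 0.2504, 0.1208]
tool_rot: [0.706, 0.708, -0.001, -0.0]
ft_force: [-0.3, 0.2, -0.4]
grip_width: 0.0855
grasp_force: 0.0
[0.43716817 0.25005832 0.12097365]
[319.73778769 235.43751133] [359.95369855  71.32727896]
```

View pics/w7.png

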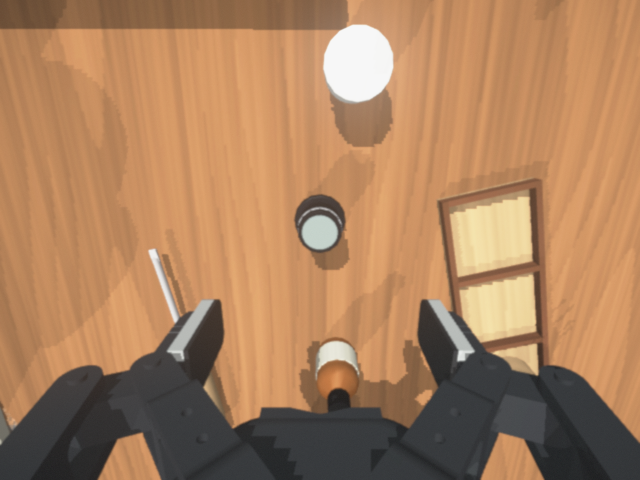

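The lens is at (320,232), 3 px from its prediction. The tin top at (358,63) puts the tin at y ≈ 0.368. Descending on the loupe.

```bash
python3 -m inch '[[[0,0,0],[0.004,0,0.1],-1],[[0,0,0],[0,0,0.1],-1],[[0,0,0],[0,0,0.1],-1],[[0,0,0],[0,0,0.09],-1],[[0,0,0],[0,0,0.04],-1],[[0,0,0],[0,0,0],-1],[[0,0,0],[0,0,0],-1],[[0,0,0],[0,0,0],-1]]'
python3 -m inch '[[[0,0,0],[0,0,0],0.8],[[0,0,0],[0,0,0],0.8],[[0,0,0],[0,0,0],0.8],[[0,0,0],[0,0,0],0.8],[[0,0,0],[0,0,0],0.8],[[0,0,0],[0,0,0],0.8],[[0,0,0],[0,0,0],0.8],[[0,0,0],[0,0,0],0.8],[[0,0,0],[0,0,0],0.8],[[0,0,0],[0,0,0],0.8]]'
python3 -c 'from h import *;print(telemetry.get_obs()["eef_pos"])'
```

```text
clock: 12.78
eef_pos: [0.4385, 0.2517, -0.0065]
tool_rot: [0.707, 0.707, 0.001, 0.0]
ft_force: [0.0, -0.8, -0.1]
grip_width: 0.0853
grasp_force: 0.0
clock: 13.62
eef_pos: [0.4377, 0.2524, -0.0062]
tool_rot: [0.706, 0.708, 0.001, 0.0]
ft_force: [-0.8, 0.4, 6.6]
grip_width: 0.0322
grasp_force: 59.7
[ 0.4377448   0.25239597 -0.00619375]
```

```bash
python3 -m inch '[[[0,0,0],[0,0,-0.05],0.8],[[0,0,0],[0,0,-0.1],0.8],[[0,0,0],[0,0,-0.1],0.8],[[0,0,0],[0,0,-0.1],0.8],[[0,0,0],[0,0,-0.07],0.8]]'
python3 -m inch '[[[0,0,0],[-0.047,0.092,0],0.8],[[0,0,0],[-0.05,0.092,0],0.8],[[0,0,0],[-0.05,0.092,0],0.8],[[0,0,0],[-0.05,0.092,0],0.8],[[0,0,0],[-0.05,0.092,0],0.8],[[0,0,0],[-0.05,0.094,0],0.8],[[0,0,0],[0,0,0],0.8],[[0,0,0],[0,0,0],0.8],[[0,0,0],[0,0,0],0.8],[[0,0,0],[0,0,0],0.8]]'
python3 -c 'from h import *;print(telemetry.get_obs()["eef_pos"])'
```

```text
clock: 14.03
eef_pos: [0.4376, 0.2523, 0.1214]
tool_rot: [0.706, 0.708, 0.001, 0.0]
ft_force: [0.2, 0.8, -0.2]
grip_width: 0.0322
grasp_force: 59.5
clock: 14.87
eef_pos: [0.6022, 0.1636, 0.1185]
tool_rot: [0.706, 0.708, -0.001, -0.0]
ft_force: [-0.3, 0.4, 0.8]
grip_width: 0.0325
grasp_force: 59.7
[0.60217723 0.16364048 0.11849517]
```

```bash
python3 -m inch '[[[0,0,0],[0,0.006,0.08],0.8],[[0,0,0],[0,0,0.1],0.8],[[0,0,0],[0,0,0.1],0.8],[[0,0,0],[0,0,0.07],0.8],[[0,0,0],[0,0,0.03],0.8],[[0,0,0],[0,0,0.014],0.8],[[0,0,0],[0,0,0],0.8],[[0,0,0],[0,0,0],0.8],[[0,0,0],[0,0,0],0.8]]'
python3 -c 'from h import *;print(telemetry.get_obs()["eef_pos"])'
```

```text
clock: 15.62
eef_pos: [0.6067, 0.1638, 0.0027]
tool_rot: [0.706, 0.708, 0.002, 0.001]
ft_force: [-1.3, -0.0, -0.0]
grip_width: 0.0322
grasp_force: 59.7
[0.6067267  0.16377973 0.00271622]
```

Need about 3 mm lower, then release and rise.

```bash
python3 -m inch '[[[0,0,0],[0,0,0.008],0.8],[[0,0,0],[0,0,0],0.8],[[0,0,0],[0,0,0],0.8],[[0,0,0],[0,0,0],0.8]]'
python3 -m inch '[[[0,0,0],[0,0,0],0.5],[[0,0,0],[0,0,0],0.1],[[0,0,0],[0,0,0],-0.4],[[0,0,0],[0,0,0],-0.8],[[0,0,0],[0,0,0],-1],[[0,0,0],[0,0,0],-1],[[0,0,0],[0,0,0],-1],[[0,0,0],[0,0,0],-1]]'
python3 -m inch '[[[0,0,0],[0,0,-0.05],-1],[[0,0,0],[0,0,-0.1],-1],[[0,0,0],[0,0,-0.1],-1],[[0,0,0],[0,0,-0.1],-1],[[0,0,0],[0,0,-0.05],-1],[[0,0,0],[0,0,0],-1],[[0,0,0],[0,0,0],-1],[[0,0,0],[0,0,0],-1]]'
python3 -c 'from h import *;print(telemetry.get_obs()["eef_pos"])'
```

```text
clock: 15.95
eef_pos: [0.6054, 0.1631, -0.0014]
tool_rot: [0.706, 0.708, 0.0, 0.0]
ft_force: [0.1, 0.1, -0.7]
grip_width: 0.032
grasp_force: 59.7
clock: 16.62
eef_pos: [0.6052, 0.1632, -0.0018]
tool_rot: [0.706, 0.708, 0.0, 0.0]
ft_force: [0.0, -0.9, 0.6]
grip_width: 0.0853
grasp_force: 0.0
clock: 17.28
eef_pos: [0.6044, 0.1629, 0.1169]
tool_rot: [0.706, 0.708, -0.001, -0.001]
ft_force: [0.2, -0.1, -0.4]
grip_width: 0.0851
grasp_force: 0.0
[0.60435392 0.16292301 0.11692235]
```

```bash
python3 -m inch '[[[0,0,0],[0.097,-0.068,0],-1],[[0,0,0],[0.097,-0.068,0],-1],[[0,0,0],[0.097,-0.068,0],-1],[[0,0,0],[0.097,-0.068,0],-1],[[0,0,0],[0.097,-0.068,0],-1],[[0,0,0],[0.097,-0.068,0],-1],[[0,0,0],[0.098,-0.069,0],-1],[[0,0,0],[0,0,0],-1],[[0,0,0],[0,0,0],-1],[[0,0,0],[0,0,0],-1]]'
python3 - <<'E'
from h import *
print(telemetry.get_obs()["eef_pos"])
c=cam("wrist"); m=(c["img"].min(2)>225).astype(np.uint8); n,l,st,ce=cv2.connectedComponentsWithStats(m)
for i in range(1,n):
    if st[i,4]>300: print(st[i],ce[i],px2w(c,ce[i],.04))
E
```

```text
clock: 18.12
eef_pos: [0.4609, 0.3661, 0.1165]
tool_rot: [0.706, 0.708, -0.002, 0.0]
ft_force: [-0.5, 0.4, 1.0]
grip_width: 0.0854
grasp_force: 0.0
[0.46085771 0.3661138  0.11651275]
[ 291  197   60   65 2949] [320.10851136 230.65954561] [0.46050335 0.37178884 0.04      ]
```

```bash
python3 -m inch '[[[0,0,0],[0.01,0,0.1],-1],[[0,0,0],[0,0,0.1],-1],[[0,0,0],[0,0,0.1],-1],[[0,0,0],[0,0,0.08],-1],[[0,0,0],[0,0,0.035],-1],[[0,0,0],[0,0,0],-1],[[0,0,0],[0,0,0],-1],[[0,0,0],[0,0,0],-1]]'
python3 -m inch '[[[0,0,0],[0,0,0],0.6],[[0,0,0],[0,0,0],0.6],[[0,0,0],[0,0,0],0.6],[[0,0,0],[0,0,0],0.6],[[0,0,0],[0,0,0],0.6],[[0,0,0],[0,0,0],0.6],[[0,0,0],[0,0,0],0.6],[[0,0,0],[0,0,0],0.6],[[0,0,0],[0,0,0],0.6],[[0,0,0],[0,0,0],0.6]]'
python3 -m inch '[[[0,0,0],[0,0,-0.05],0.6],[[0,0,0],[0,0,-0.1],0.6],[[0,0,0],[0,0,-0.1],0.6],[[0,0,0],[0,0,-0.1],0.6],[[0,0,0],[0,0,-0.065],0.6],[[0,0,0],[0,0,0],0.6],[[0,0,0],[0,0,0],0.6],[[0,0,0],[0,0,0],0.6]]'
```

```text
clock: 18.83
eef_pos: [0.4633, 0.3703, -0.0046]
tool_rot: [0.707, 0.707, 0.001, 0.0]
ft_force: [0.3, 0.4, 0.9]
grip_width: 0.0858
grasp_force: 0.0
clock: 19.67
eef_pos: [0.4625, 0.3707, -0.0047]
tool_rot: [0.706, 0.708, 0.001, 0.0]
ft_force: [-1.3, -0.7, 5.2]
grip_width: 0.0443
grasp_force: 61.8
clock: 20.33
eef_pos: [0.4609, 0.3693, 0.117]
tool_rot: [0.706, 0.708, -0.001, -0.0]
ft_force: [0.3, -0.7, -1.7]
grip_width: 0.0442
grasp_force: 61.3
```

```bash
python3 -m inch '[[[0,0,0],[-0.088,0.083,0],0.6],[[0,0,0],[-0.089,0.083,0],0.6],[[0,0,0],[-0.089,0.083,0],0.6],[[0,0,0],[-0.089,0.083,0],0.6],[[0,0,0],[-0.088,0.084,0],0.6],[[0,0,0],[0,0,0],0.6],[[0,0,0],[0,0,0],0.6],[[0,0,0],[0,0,0],0.6]]'
python3 -m inch '[[[0,0,0],[0,0,0.08],0.6],[[0,0,0],[0,0,0.1],0.6],[[0,0,0],[0,0,0.1],0.6],[[0,0,0],[0,0,0.07],0.6],[[0,0,0],[0,0,0.03],0.6],[[0,0,0],[0,0,0],0.6],[[0,0,0],[0,0,0],0.6],[[0,0,0],[0,0,0],0.6],[[0,0,0],[0,0,0],0.6]]'
```

```text
clock: 21.0
eef_pos: [0.5854, 0.2366, 0.1159]
tool_rot: [0.707, 0.708, -0.002, -0.001]
ft_force: [-0.2, 0.7, -0.7]
grip_width: 0.0441
grasp_force: 61.5
clock: 21.75
eef_pos: [0.5876, 0.2381, 0.0056]
tool_rot: [0.706, 0.708, 0.001, 0.0]
ft_force: [0.3, 0.3, -0.4]
grip_width: 0.0442
grasp_force: 61.7
```

```bash
python3 -m inch '[[[0,0,0],[0,0,0.014],0.6],[[0,0,0],[0,0,0],0.6],[[0,0,0],[0,0,0],0.6],[[0,0,0],[0,0,0],0.6]]'
python3 -m inch '[[[0,0,0],[0,0,0],0.2],[[0,0,0],[0,0,0],-0.2],[[0,0,0],[0,0,0],-0.5],[[0,0,0],[0,0,0],-0.8],[[0,0,0],[0,0,0],-1],[[0,0,0],[0,0,0],-1],[[0,0,0],[0,0,0],-1],[[0,0,0],[0,0,0],-1]]'
python3 -m inch '[[[0,0,0],[0,0,-0.05],-1],[[0,0,0],[0,0,-0.1],-1],[[0,0,0],[0,0,-0.1],-1],[[0,0,0],[0,0,-0.1],-1],[[0,0,0],[0,0,-0.05],-1],[[0,0,0],[0,0,0],-1],[[0,0,0],[0,0,0],-1],[[0,0,0],[0,0,0],-1]]'
python3 -c 'from h import *;print(telemetry.get_obs()["eef_pos"])'
```

```text
clock: 22.08
eef_pos: [0.5868, 0.2371, 0.0001]
tool_rot: [0.706, 0.708, 0.0, 0.0]
ft_force: [-0.4, -0.6, -1.7]
grip_width: 0.044
grasp_force: 61.7
clock: 22.75
eef_pos: [0.5868, 0.2372, 0.0]
tool_rot: [0.706, 0.708, 0.0, 0.0]
ft_force: [-0.4, 0.3, 0.0]
grip_width: 0.0856
grasp_force: 0.0
clock: 23.42
eef_pos: [0.5859, 0.2369, 0.1187]
tool_rot: [0.706, 0.708, -0.001, -0.0]
ft_force: [0.4, 0.4, -0.1]
grip_width: 0.0855
grasp_force: 0.0
[0.58594026 0.23690923 0.11869583]
```

```bash
python3 -m inch '[[[0,0,0],[-0.095,-0.066,0],-1],[[0,0,0],[-0.096,-0.066,0],-1],[[0,0,0],[-0.096,-0.066,0],-1],[[0,0,0],[-0.096,-0.066,0],-1],[[0,0,0],[-0.096,-0.066,0],-1],[[0,0,0],[-0.096,-0.066,0],-1],[[0,0,0],[-0.096,-0.066,0],-1],[[0,0,0],[-0.095,-0.066,0],-1],[[0,0,0],[0,0,0],-1],[[0,0,0],[0,0,0],-1]]'
python3 -m inch '[[[0,0,0],[0,0,0],-1],[[0,0,0],[0,0,0],-1]]'
python3 - <<'E'
from h import *
print(telemetry.get_obs()["eef_pos"])
c=cam("wrist"); cv2.imwrite("pics/w8.png",c["img"][:,:,::-1]); print(w2px(c,(.428,.0075,.04)))
E
```

```text
clock: 24.25
eef_pos: [0.4266, 0.0059, 0.1186]
tool_rot: [0.707, 0.707, -0.001, -0.001]
ft_force: [0.8, 0.7, -0.1]
grip_width: 0.0852
grasp_force: 0.0
clock: 24.42
eef_pos: [0.4292, 0.0077, 0.1194]
tool_rot: [0.706, 0.708, -0.0, -0.0]
ft_force: [-0.2, 0.1, 0.1]
grip_width: 0.0856
grasp_force: 0.0
[0.42919521 0.00769032 0.11939762]
[318.84263339 237.16355486]
```

View pics/w8.png

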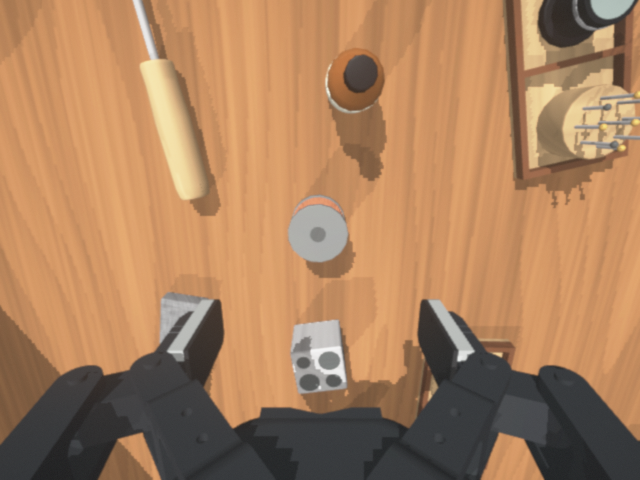

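The reel hub is at (318,234), so shift +2 mm in y. The bottle and doming block are undisturbed, and the loupe and bur block stand in their pockets.

```bash
python3 -m inch '[[[0,0,0],[0.005,0,0.1],-1],[[0,0,0],[0,0,0.1],-1],[[0,0,0],[0,0,0.1],-1],[[0,0,0],[0,0,0.08],-1],[[0,0,0],[0,0,0.04],-1],[[0,0,0],[0,0,0],-1],[[0,0,0],[0,0,0],-1],[[0,0,0],[0,0,0],-1]]'
python3 -m inch '[[[0,0,0],[0,0,0],0.6],[[0,0,0],[0,0,0],0.6],[[0,0,0],[0,0,0],0.6],[[0,0,0],[0,0,0],0.6],[[0,0,0],[0,0,0],0.6],[[0,0,0],[0,0,0],0.6],[[0,0,0],[0,0,0],0.6],[[0,0,0],[0,0,0],0.6],[[0,0,0],[0,0,0],0.6],[[0,0,0],[0,0,0],0.6]]'
python3 -m inch '[[[0,0,0],[0,0,-0.05],0.6],[[0,0,0],[0,0,-0.1],0.6],[[0,0,0],[0,0,-0.1],0.6],[[0,0,0],[0,0,-0.1],0.6],[[0,0,0],[0,0,-0.07],0.6],[[0,0,0],[0,0,0],0.6],[[0,0,0],[0,0,0],0.6],[[0,0,0],[0,0,0],0.6]]'
```

```text
clock: 25.13
eef_pos: [0.43, 0.0091, -0.0054]
tool_rot: [0.706, 0.708, 0.0, 0.0]
ft_force: [0.4, 0.2, 0.6]
grip_width: 0.0853
grasp_force: 0.0
clock: 25.97
eef_pos: [0.4295, 0.0086, -0.0048]
tool_rot: [0.706, 0.708, 0.001, 0.001]
ft_force: [-1.4, -0.1, 6.7]
grip_width: 0.0445
grasp_force: 60.4
clock: 26.63
eef_pos: [0.4281, 0.0085, 0.1194]
tool_rot: [0.706, 0.708, -0.0, -0.0]
ft_force: [-0.2, -0.4, -2.3]
grip_width: 0.0441
grasp_force: 61.4
```

```bash
python3 -m inch '[[[0,0,0],[-0.091,0.08,0],0.6],[[0,0,0],[-0.091,0.08,0],0.6],[[0,0,0],[-0.091,0.081,0],0.6],[[0,0,0],[-0.091,0.081,0],0.6],[[0,0,0],[-0.091,0.081,0],0.6],[[0,0,0],[-0.091,0.081,0],0.6],[[0,0,0],[0,0,0],0.6],[[0,0,0],[0,0,0],0.6],[[0,0,0],[0,0,0],0.6]]'
python3 -m inch '[[[0,0,0],[0,0,0.08],0.6],[[0,0,0],[0,0,0.1],0.6],[[0,0,0],[0,0,0.1],0.6],[[0,0,0],[0,0,0.07],0.6],[[0,0,0],[0,0,0.035],0.6],[[0,0,0],[0,0,0],0.6],[[0,0,0],[0,0,0],0.6],[[0,0,0],[0,0,0],0.6],[[0,0,0],[0,0,0],0.6],[[0,0,0],[0,0,0],0.6]]'
```

```text
clock: 27.38
eef_pos: [0.5726, -0.1545, 0.1175]
tool_rot: [0.707, 0.708, -0.001, -0.002]
ft_force: [0.2, -0.7, -0.9]
grip_width: 0.0445
grasp_force: 61.7
clock: 28.22
eef_pos: [0.5757, -0.1552, 0.0063]
tool_rot: [0.706, 0.708, 0.001, 0.001]
ft_force: [-0.6, -0.3, -0.9]
grip_width: 0.0442
grasp_force: 61.7
```

```bash
python3 -m inch '[[[0,0,0],[0,0,0.016],0.6],[[0,0,0],[0,0,0],0.6],[[0,0,0],[0,0,0],0.6],[[0,0,0],[0,0,0],0.6]]'
python3 -m inch '[[[0,0,0],[0,0,0],0.2],[[0,0,0],[0,0,0],-0.2],[[0,0,0],[0,0,0],-0.5],[[0,0,0],[0,0,0],-0.8],[[0,0,0],[0,0,0],-1],[[0,0,0],[0,0,0],-1],[[0,0,0],[0,0,0],-1],[[0,0,0],[0,0,0],-1]]'
python3 -m inch '[[[0,0,0],[0,0,-0.05],-1],[[0,0,0],[0,0,-0.1],-1],[[0,0,0],[0,0,-0.1],-1],[[0,0,0],[0,0,-0.1],-1],[[0,0,0],[0,0,-0.05],-1],[[0,0,0],[0,0,0],-1],[[0,0,0],[0,0,0],-1],[[0,0,0],[0,0,0],-1]]'
python3 -c 'from h import *;print(telemetry.get_obs()["eef_pos"])'
```

```text
clock: 28.55
eef_pos: [0.5742, -0.1549, -0.0004]
tool_rot: [0.706, 0.708, -0.0, -0.0]
ft_force: [0.1, -0.5, -1.3]
grip_width: 0.0444
grasp_force: 61.7
clock: 29.22
eef_pos: [0.5744, -0.1549, -0.0003]
tool_rot: [0.706, 0.708, 0.0, 0.0]
ft_force: [-0.6, -0.6, 0.3]
grip_width: 0.0852
grasp_force: 0.0
clock: 29.88
eef_pos: [0.5735, -0.1547, 0.1185]
tool_rot: [0.706, 0.708, -0.001, -0.001]
ft_force: [-0.8, -0.1, -0.7]
grip_width: 0.0852
grasp_force: 0.0
[ 0.57352072 -0.15468006  0.11848985]
```

```bash
python3 -m inch '[[[0,0,0],[-0.053,-0.085,0],-1],[[0,0,0],[-0.053,-0.085,0],-1],[[0,0,0],[-0.053,-0.085,0],-1],[[0,0,0],[-0.053,-0.085,0],-1],[[0,0,0],[-0.053,-0.085,0],-1],[[0,0,0],[0,0,0],-1],[[0,0,0],[0,0,0],-1],[[0,0,0],[0,0,0],-1],[[0,0,0],[0,0,0],-1]]'
python3 - <<'E'
from h import *
print(telemetry.get_obs()["eef_pos"])
c=cam("wrist"); cv2.imwrite("pics/w9.png",c["img"][:,:,::-1]); print(w2px(c,(.446,-.234,.06)))
E
```

```text
clock: 30.63
eef_pos: [0.4475, -0.2342, 0.119]
tool_rot: [0.706, 0.708, -0.0, -0.0]
ft_force: [-0.1, 0.4, -0.4]
grip_width: 0.0855
grasp_force: 0.0
[ 0.44753637 -0.23415024  0.11896389]
[318.20601985 245.94633824]
```

View pics/w9.png

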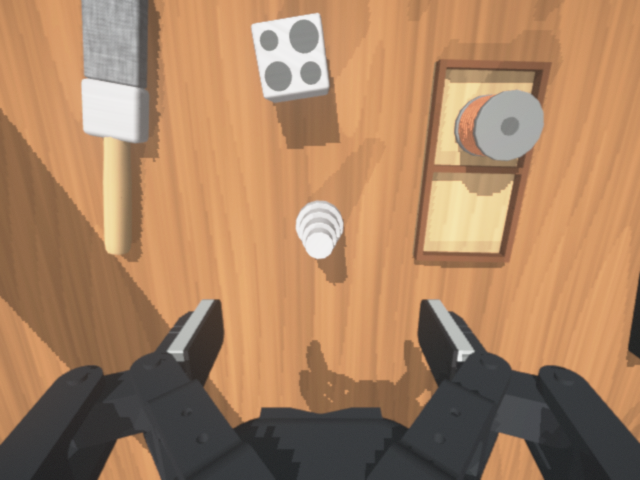

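The mandrel top at (319,244) matches its prediction, and the reel stands in its pocket. I'll grip the 33 mm step.

```bash
python3 -m inch '[[[0,0,0],[0.003,0,0.1],-1],[[0,0,0],[0,0,0.1],-1],[[0,0,0],[0,0,0.1],-1],[[0,0,0],[0,0,0.075],-1],[[0,0,0],[0,0,0.035],-1],[[0,0,0],[0,0,0],-1],[[0,0,0],[0,0,0],-1],[[0,0,0],[0,0,0],-1]]'
python3 -m inch '[[[0,0,0],[0,0,0],0.8],[[0,0,0],[0,0,0],0.8],[[0,0,0],[0,0,0],0.8],[[0,0,0],[0,0,0],0.8],[[0,0,0],[0,0,0],0.8],[[0,0,0],[0,0,0],0.8],[[0,0,0],[0,0,0],0.8],[[0,0,0],[0,0,0],0.8],[[0,0,0],[0,0,0],0.8],[[0,0,0],[0,0,0],0.8]]'
python3 -m inch '[[[0,0,0],[0,0,-0.05],0.8],[[0,0,0],[0,0,-0.1],0.8],[[0,0,0],[0,0,-0.1],0.8],[[0,0,0],[0,0,-0.1],0.8],[[0,0,0],[0,0,-0.06],0.8],[[0,0,0],[0,0,0],0.8],[[0,0,0],[0,0,0],0.8],[[0,0,0],[0,0,0],0.8]]'
```

```text
clock: 31.35
eef_pos: [0.4483, -0.2338, -0.0026]
tool_rot: [0.706, 0.708, 0.0, 0.001]
ft_force: [0.4, -0.1, 0.1]
grip_width: 0.0855
grasp_force: 0.0
clock: 32.18
eef_pos: [0.4472, -0.2341, -0.0023]
tool_rot: [0.706, 0.708, 0.0, 0.001]
ft_force: [-1.7, -0.1, 5.9]
grip_width: 0.0299
grasp_force: 58.8
clock: 32.85
eef_pos: [0.4457, -0.2331, 0.1179]
tool_rot: [0.706, 0.708, -0.0, -0.002]
ft_force: [-0.7, 0.4, -3.4]
grip_width: 0.0299
grasp_force: 60.2
```

```bash
python3 -m inch '[[[0,0,0],[0.003,0.083,0],0.8],[[0,0,0],[0.003,0.083,0],0.8],[[0,0,0],[0.003,0.083,0],0.8],[[0,0,0],[0.003,0.084,0],0.8],[[0,0,0],[0,0.084,0],0.8],[[0,0,0],[0,0,0],0.8],[[0,0,0],[0,0,0],0.8],[[0,0,0],[0,0,0],0.8],[[0,0,0],[0,0,0],0.8]]'
python3 - <<'E'
from h import *
p=telemetry.get_obs()["eef_pos"];print(p)
s=cam("scene"); c=cam("wrist"); x,y=[int(k) for k in w2px(s,p)]
b=cv2.resize(s["img"][y-80:y+80,x-67:x+66],(400,480),interpolation=cv2.INTER_CUBIC)
a=cv2.resize(c["img"][120:480,170:470],(400,480))
cv2.imwrite("pics/w10.png",np.hstack([a,b])[:,:,::-1])
E
```

```text
clock: 33.6
eef_pos: [0.5702, -0.2296, 0.1182]
tool_rot: [0.707, 0.708, -0.001, -0.002]
ft_force: [-0.1, 0.4, -3.3]
grip_width: 0.0298
grasp_force: 60.4
[ 0.57021548 -0.22959253  0.1181755 ]
```

View pics/w10.png

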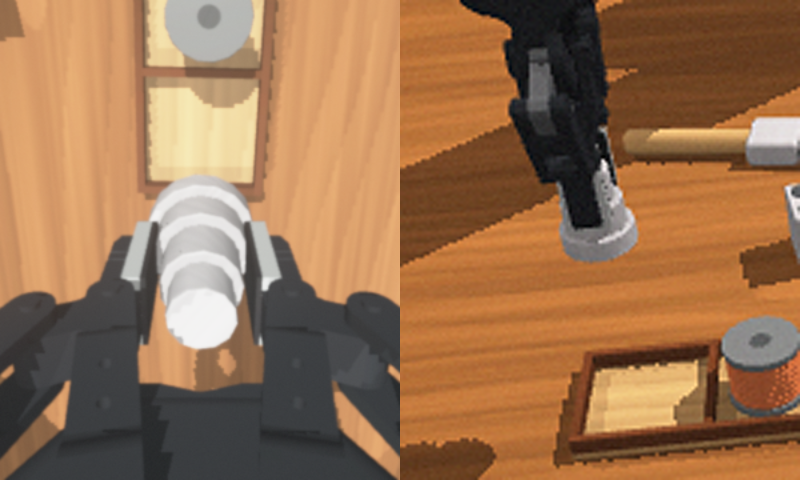

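The mandrel is held upright just above its foot. Lowering it into the free pocket.

```bash
python3 -m inch '[[[0,0,0],[0,0.004,0.08],0.8],[[0,0,0],[0,0,0.1],0.8],[[0,0,0],[0,0,0.1],0.8],[[0,0,0],[0,0,0.07],0.8],[[0,0,0],[0,0,0.03],0.8],[[0,0,0],[0,0,0],0.8],[[0,0,0],[0,0,0],0.8],[[0,0,0],[0,0,0],0.8],[[0,0,0],[0,0,0],0.8],[[0,0,0],[0,0,0],0.8]]'
python3 -c 'from h import *;print(telemetry.get_obs()["eef_pos"])'
```

```text
clock: 34.53
eef_pos: [0.5745, -0.2304, 0.0074]
tool_rot: [0.706, 0.708, 0.001, 0.001]
ft_force: [0.2, -0.2, -2.6]
grip_width: 0.0302
grasp_force: 60.5
[ 0.57451018 -0.23040147  0.00737751]
```

```bash
python3 -m inch '[[[0,0,0],[0,0,0.014],0.8],[[0,0,0],[0,0,0],0.8],[[0,0,0],[0,0,0],0.8],[[0,0,0],[0,0,0],0.8]]'
python3 -m inch '[[[0,0,0],[0,0,0],0.5],[[0,0,0],[0,0,0],0.1],[[0,0,0],[0,0,0],-0.4],[[0,0,0],[0,0,0],-0.8],[[0,0,0],[0,0,0],-1],[[0,0,0],[0,0,0],-1],[[0,0,0],[0,0,0],-1],[[0,0,0],[0,0,0],-1]]'
python3 -m inch '[[[0,0,0],[0,0,-0.05],-1],[[0,0,0],[0,0,-0.1],-1],[[0,0,0],[0,0,-0.1],-1],[[0,0,0],[0,0,-0.1],-1],[[0,0,0],[0,0,-0.1],-1],[[0,0,0],[0,0,-0.1],-1],[[0,0,0],[0,0,-0.1],-1],[[0,0,0],[0,0,0],-1],[[0,0,0],[0,0,0],-1]]'
python3 -m inch '[[[0,0,0],[-0.1,-0.1,0],-1],[[0,0,0],[-0.1,-0.1,0],-1],[[0,0,0],[-0.1,-0.1,0],-1],[[0,0,0],[-0.1,-0.1,0],-1],[[0,0,0],[-0.1,-0.1,0],-1],[[0,0,0],[-0.1,-0.1,0],-1],[[0,0,0],[0,0,0],-1],[[0,0,0],[0,0,0],-1],[[0,0,0],[0,0,0],-1],[[0,0,0],[0,0,0],-1]]'
python3 - <<'E'
from h import *
t=cam("top")["img"][180:310,125:525]; s=cam("scene")["img"][160:310,90:510]
a=cv2.resize(t,(800,260),interpolation=cv2.INTER_CUBIC); b=cv2.resize(s,(800,286),interpolation=cv2.INTER_CUBIC)
cv2.imwrite("pics/end.png",np.vstack([a,b])[:,:,::-1])
E
```

```text
clock: 34.87
eef_pos: [0.5738, -0.2301, 0.0018]
tool_rot: [0.706, 0.708, 0.0, 0.0]
ft_force: [0.4, -0.4, -2.3]
grip_width: 0.0299
grasp_force: 60.6
clock: 35.53
eef_pos: [0.5733, -0.2299, 0.0016]
tool_rot: [0.706, 0.708, 0.0, 0.0]
ft_force: [0.3, 0.3, 0.7]
grip_width: 0.0854
grasp_force: 0.0
clock: 36.28
eef_pos: [0.5748, -0.2305, 0.1993]
tool_rot: [0.706, 0.708, 0.001, 0.003]
ft_force: [-0.1, 0.2, 0.3]
grip_width: 0.0852
grasp_force: 0.0
clock: 37.12
eef_pos: [0.3974, -0.406, 0.1956]
tool_rot: [0.706, 0.708, 0.0, -0.001]
ft_force: [0.3, 0.2, 0.1]
grip_width: 0.0854
grasp_force: 0.0
```

View pics/end.png

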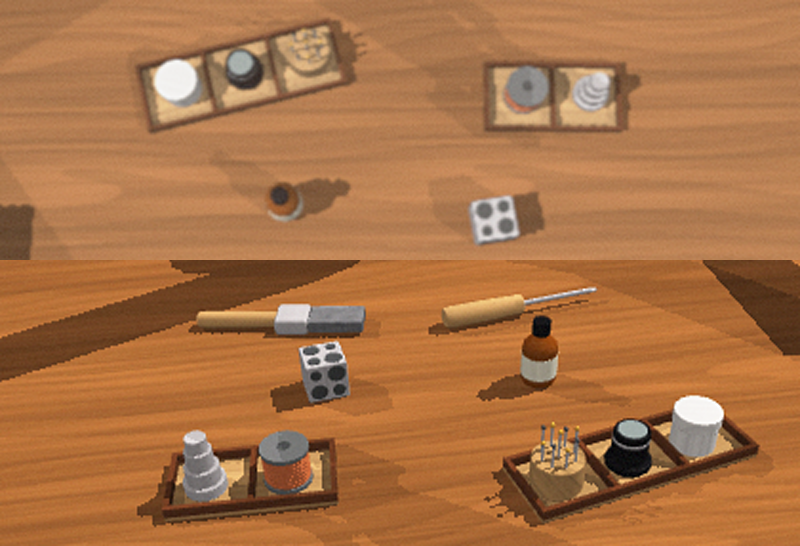

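All five items stand upright in their own pockets, and the bottle and doming block are where they started. Handing in.

```bash
python3 -c 'from workcell import workorder;print(workorder.job_done())'
```

```text
the job is handed in; nothing more can be done
None
```

The job is handed in: both kits stand upright in their tray pockets and the doming block and amber bottle are where they started, judging by the last pictures at about 37 s; no verdict was returned.

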